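# Unhook the wheel-stud tote and hold it level over the mat

## Task

Take the little stud tote by its handle bar off the two prongs of its wire stand, carry it level so that both wheel studs stay in it, and hold it still and level in the air over the middle of the square rubber mat, its bottom about 15 cm above the shelf, for a good two seconds so that the mechanic can pick from it. Finish while still holding it there: do not set it down or let go. Leave the jar, the socket and the valve core tool where they are.

Things in the scene. Friction and masses are not known exactly. Their poses are not given: they have to be found in the camera images.
- tote: Small open sheet-metal tote, loose, 0.2 to 0.4 kg empty. Tray 100 (x) x 170 (y) x 35 mm high, 3 mm walls, one divider; at y = +-84 mm a 30 mm wide, 3 mm thick strap rises to each end of a straight handle bar over the tray's middle. Origin: centre of the tray's underside, z up. At the start it hangs level, the bar across both prongs of the stand, its axes along the stand's.
- tote_handle (a point): Centre of the tote's black handle bar, which runs along the tote's y: 164 mm long, 18 mm high, flat sides 16 mm apart along x. The place to grip, midway between the prongs. 120 mm above the tray's underside; about 200 mm above the shelf at the start.
- tote_tray (a point): Centre of the tote's tray underside, 120 mm straight below the handle's centre. About 80 mm above the shelf at the start. On the way to the mat the tray must pass in front of the prongs (or over them) and not be swung back into them: it is beside them only when its centre is 160 mm off the stand's own x axis.
- rack: Fixed steel wire stand. Two level round prongs, 8 mm thick, at y = +-45 mm, axes 187 mm above the shelf, run along its -x (roughly towards the robot) from uprights at x = +105 to x = -35 mm and end in upturned tips. Nothing of it is higher than the tips. Origin: on the shelf, below where the bar's centre hangs (within 10 mm), z up.
- rack_tips (a point): Midway between the two prongs' upturned tips, 207 mm above the shelf, 51 mm from the stand's origin along its -x. The prongs pass through the tote between bar and tray, so it comes off by lifting it about 35 mm (20 to 60) and then moving it along the stand's -x by about 120 mm (at least 115), until the tray's rear wall has passed the tips.
- mat: Square black rubber mat, 180 x 180 x 4 mm, fixed flat on the shelf. Origin: centre of its underside. (A fixed black cabinet, 160 mm high, stands at the far edge of the shelf beyond x = 0.83 m, out of the way.)
- stud0_center (a point): Centre of a zinc-plated wheel stud with its nut on, 53 mm long, 20 mm thick at both ends, 60 g, lying loose in the tray's +y half.
- stud1_center (a point): Centre of the other, equal stud, lying loose in the tray's -y half.
- jar: Small glass jar with a screw lid, 48 mm across, 54 mm high, standing loose; bystander. Origin: centre of its underside.
- socket: Chrome deep socket, 28 mm across, 68 mm high, standing loose; bystander. Origin: centre of its underside.
- valve_tool: Red cross-shaped aluminium valve core tool, 86 x 56 mm, 11 mm thick, lying loose; bystander. Origin: middle of its underside.
Mind the look-alikes: they are no part of the job. What is meant by the tote is not yellow, and is the smaller of those in its own colour.

How it is judged:
By the outcome, as a careful person would: the job done as asked, in the order asked, and still so for the second after the job is handed in, while the arm keeps its last pose, push and grip.
It also fails if it takes over 56 s, if anything falls off the work surface, if the arm or the gripper's body presses on something with over 40 N, if the wrist force passes 120 N, or if a joint passes its speed limit or range.

## Robot

A 7-joint arm with a two-finger parallel gripper is mounted at the origin on the work surface. World frame = base frame: x ahead of the robot, y to its left, z up, the work surface at z = 0. Lengths are in m, angles in degrees, forces in N, time in s.
With the tool pointing down it reaches from about 0.4 to 0.875 m from the base axis. Payload 19.3 kg.
Tool frame: the origin (TCP) lies between the finger pads; the fingertips stand 8 mm ahead of it and the grasp point (between the pads) lies 11 mm behind it (tip_reach is the z of the fingertips in the tool frame, in m); z points along the fingers, y is the direction in which the jaws open and shut (so a half turn about z gives the same grasp; the last joint's range is limited). The gripper opens to 85 mm and grips with 20 to 120 N. Pads are 22 mm wide; open, the fingers measure 114 mm over their backs; the gripper's body (76 mm by 85 mm) begins 54 mm behind the grasp point. The pads swing forward as they close: fully open they stand 13 mm farther back than shut.
Start: joints at [71.494, 29.874, -2.08, 91.645, 1.215, 58.505, -6.463], TCP at [0.156, -0.605, 0.202] pointing down, gripper open.
Joint ranges: [-166.77, 166.77], [-17.47, 122.26], [-85.68, 81.53], [9.62, 139.38], [-72.42, 252.41], [9.2, 110.78], [-144.41, 144.41]. Speed limits (degrees/s): [108.29, 108.29, 136.94, 136.94, 172.46, 172.46, 172.46].

## Interface

Orientations are given as a 3x3 rotation matrix whose columns are the frame's x, y, z axes.
In Python, from rig import * gives the robot as it stands.
- The arm moves only by the shell command python3 -m pendant 'ROWS'. ROWS is JSON, one flat list of numbers, 7 for each row, row after row: the shift along the tool's x, y, z in cm, then the turn, a rotation vector about the tool's x, y, z in rad, then the gripper command: -1 is shut, 1 is fully open, values between are in proportion. A call has 1 to 20 rows; each row shifts and turns the commanded pose from where the row before left it, along the tool's axes as they then stand; what a row does not reach is not made up. A row lasts 1/10 s, in which the tool goes at most 50 mm and 8.59 degrees, less where a joint would pass 70% of its speed; a pose out of reach is approached as far as the arm can. A call is refused whole if a number of a shift passes 5 or a number of a turn 0.15, either way. A call with a gripper value outside its range is refused whole. The fingers move at their own pace and stop on an object; the grip force is fixed at half the most. Time passes only in rows, so rows that do not move let the fingers close. It gives the time, the measured TCP pose, the force and the opening at its end, in the units of the state.
- get_obs(): the state, without advancing time (a new reading comes with each control period).
- capture(name): name is "scene" or "top" or "wrist"; returns the picture (384x512x3 uint8, blue, green, red); there is no depth.
- get_calibration(name): a dict with "vertical_fov" (degrees; the focal length in pixels is half the picture's height over the tangent of half this angle, whatever the lens; pixels are square), "cx", "cy" (the principal point, pixels), "R" (3x3) and "t" (3): a world point X has camera coordinates R X + t. Camera axes: x right, y down, z forward; pixel columns grow to the right and rows downward; lengths in m; the calibration is good to about 2 mm. A picture is of the moment at which its call begins: read the wrist's pose just before it. get_calibration takes no time and is no camera call; for the wrist camera it gives the pose at the moment of the call.
- hand_in(): hands the job in, once; it reports no verdict.
The state is a dict: "clock": time; "qpos": joint angles; "joint_vel": joint speeds; "effort": joint torques, N m; "tcp_pos": TCP position; "tool_rot": TCP orientation; "force": force on the tool from outside, world axes, zero at the start; "ft_torque": the same for the moment, N m; "grip_width": opening from 0.0 (shut) to 1.0 (fully open).
Only numpy, scipy, OpenCV 4.12 (cv2) and the standard library are available. Lean on these libraries where they do the work, as an engineer would, in place of code of your own. Each camera call takes 0.05 s, during which the arm holds its last target.

## Working session

There is one attempt and no reset: what is moved stays moved. The work goes in short steps, Python scripts to look and compute and a shell command to move; the robot and the scene stay as the last step left them, time stands still between calls to the robot, and variables do not carry over. Pictures are saved under pics/ and viewed, and the job is handed in when it is done.

```bash
mkdir -p pics; ls; python3 - <<'E'
from rig import *
import cv2
o=get_obs(); print(o)
for n in ["scene","top","wrist"]:
    c=get_calibration(n); print(n,c)
    cv2.imwrite(f"pics/{n}0.png",capture(n))
E
```

```text
pics
{'clock': 0.0, 'qpos': array([71.49444039, 29.90867618, -2.0808273 , 91.673164  ,  1.21248307,
       58.50474711, -6.4628127 ]), 'joint_vel': array([ 0.02770605,  0.07561559, -0.03820208,  0.1190768 , -0.05559341,
        0.05321421, -0.04933759]), 'effort': array([ 1.18712655e-03, -9.27118349e+01,  1.98040478e+00, -3.69942069e+01,
        1.78493047e-02,  7.98778696e-03, -1.10998546e-04]), 'tcp_pos': array([ 0.15618728, -0.60478902,  0.20163494]), 'tool_rot': array([[ 9.68229212e-01,  2.50064154e-01, -3.33213577e-04],
       [ 2.50064370e-01, -9.68228614e-01,  1.07758011e-03],
       [-5.31627611e-05, -1.12666939e-03, -9.99999364e-01]]), 'force': array([-0.36223349,  0.05567829, -0.07210308]), 'ft_torque': array([-0.01721703,  0.0269939 ,  0.02618605]), 'grip_width': 1.0008766844371724}
scene {'vertical_fov': 50.993922330023544, 'cx': 250.5017080962899, 'cy': 196.39593293305273, 'R': array([[ 0.87554689,  0.48293654, -0.01378197],
       [ 0.33454873, -0.62661201, -0.7038711 ],
       [-0.34856102,  0.61166142, -0.71019401]]), 't': array([-0.3858543 , -0.0238182 ,  1.49842597])}
top {'vertical_fov': 47.58737341951503, 'cx': 253.58495542801515, 'cy': 189.46258881338358, 'R': array([[-0.01914273, -0.99981597,  0.00125621],
       [-0.98881959,  0.01874632, -0.14793378],
       [ 0.147883  , -0.00407403, -0.98899647]]), 't': array([0.01138956, 0.43906178, 1.3211102 ])}
wrist {'vertical_fov': 70.85727078280775, 'cx': 254.81429487529599, 'cy': 188.55677209550575, 'R': array([[ 2.50006269e-01, -9.68243972e-01, -6.89617584e-04],
       [-9.33199507e-01, -2.41147345e-01,  2.66433179e-01],
       [-2.58138619e-01, -6.59664141e-02, -9.63853145e-01]]), 't': array([-0.62322954, -0.03311851,  0.37825242])}
```

View pics/scene0.png

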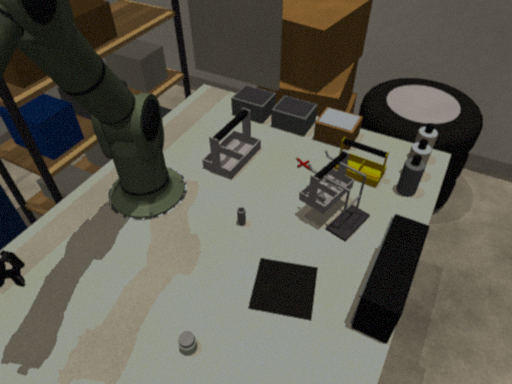

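View pics/top0.png

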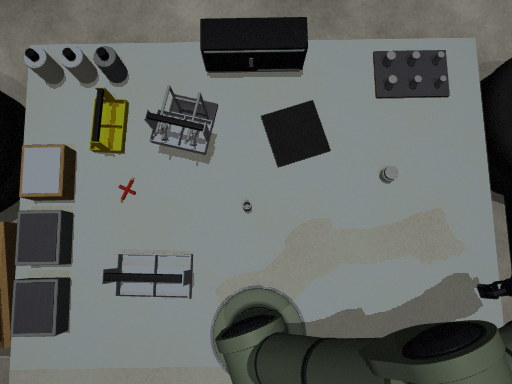

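View pics/wrist0.png

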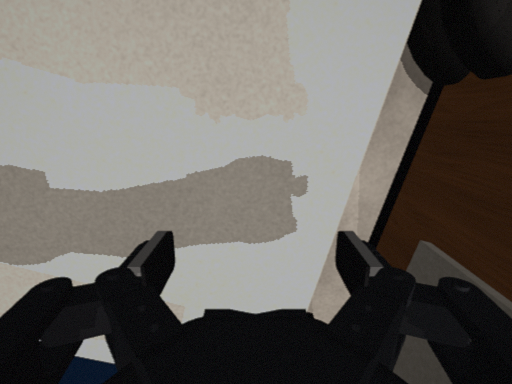

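The top view shows the hanging grey tote near (180,125), the mat at (295,133), the socket at (247,206), the jar at (389,174) and the valve tool at (127,189). The look-alikes are the yellow tote and the large grey tote standing on the shelf. I'll zoom in next.

```bash
python3 - <<'E'
import cv2,numpy as np
a=cv2.imread("pics/top0.png")[70:175,130:235]
b=cv2.imread("pics/scene0.png")[135:245,285:395]
a=cv2.resize(a,(525,525),interpolation=cv2.INTER_CUBIC);cv2.imwrite("pics/topz.png",cv2.convertScaleAbs(a,alpha=1.5,beta=20))
b=cv2.resize(b,(550,550),interpolation=cv2.INTER_CUBIC);cv2.imwrite("pics/scz.png",cv2.convertScaleAbs(b,alpha=1.5,beta=20))
E
```

```text
(no output)
```

View pics/topz.png

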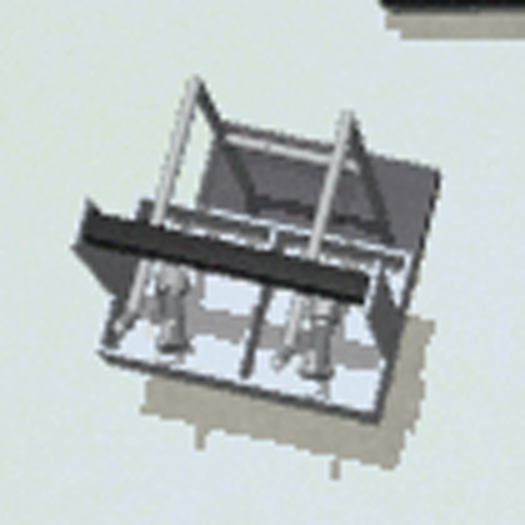

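View pics/scz.png

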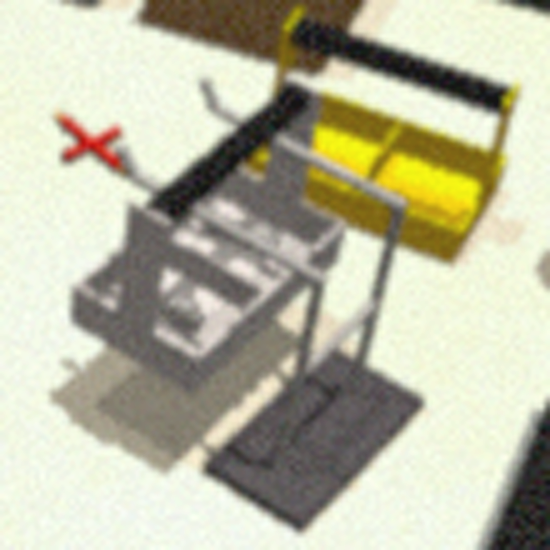

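The zoom shows the black bar running from about (146,116) to (204,130) in the full top picture. The prongs point down the picture, towards the robot. Next I'll measure the bar and the mat.

```bash
cat > h.py <<'E'
import numpy as np,cv2
def ray(c,uv,z,h=384):
    f=h/2/np.tan(np.radians(c['vertical_fov']/2))
    d=c['R'].T@np.array([(uv[0]-c['cx'])/f,(uv[1]-c['cy'])/f,1.])
    o=-c['R'].T@c['t']
    return o+d*(z-o[2])/d[2]
def proj(c,X,h=384):
    f=h/2/np.tan(np.radians(c['vertical_fov']/2))
    p=c['R']@np.array(X)+c['t']; return np.array([c['cx']+f*p[0]/p[2],c['cy']+f*p[1]/p[2]])
def blob(im,box,thr):
    x0,y0,x1,y1=box
    m=(im[y0:y1,x0:x1].max(2)<thr).astype(np.uint8)
    cs,_=cv2.findContours(m,cv2.RETR_EXTERNAL,cv2.CHAIN_APPROX_NONE)
    k=max(cs,key=cv2.contourArea)
    r=cv2.minAreaRect(k); b=cv2.boxPoints(r)+[x0,y0]; M=cv2.moments(k)
    return (M['m10']/M['m00']+x0,M['m01']/M['m00']+y0),b,cv2.contourArea(k)
E
python3 - <<'E'
from rig import get_calibration
from h import *
np.set_printoptions(precision=4,suppress=True)
ct,cs=get_calibration("top"),get_calibration("scene")
it,is_=cv2.imread("pics/top0.png"),cv2.imread("pics/scene0.png")
for nm,im,c,box,thr,z in [("bar top",it,ct,(140,100,212,140),55,.209),("bar sc",is_,cs,(300,145,352,185),45,.2),("mat top",it,ct,(255,95,335,170),70,.004),("mat sc",is_,cs,(245,250,325,325),60,.004)]:
    ce,b,a=blob(im,box,thr); print(nm,ce,a,"\n",b,"\n",ray(c,ce,z)); 
    w=np.array([ray(c,p,z) for p in b]); print(w[:,:2], "sides",[np.linalg.norm(w[i]-w[(i+1)%4]) for i in range(4)],"ang",[np.degrees(np.arctan2(*(w[(i+1)%4]-w[i])[1::-1])) for i in range(2)])
E
```

```text
bar top (170.72853828306265, 121.31941221964424) 431.0 
 [[144.3672 111.0906]
 [201.5215 106.5183]
 [203.3911 129.8887]
 [146.2369 134.4611]] 
 [0.6075 0.229  0.209 ]
[[0.6383 0.3024]
 [0.6485 0.1439]
 [0.5814 0.1388]
 [0.5714 0.296 ]] sides [np.float64(0.15879370634322124), np.float64(0.06731561960384248), np.float64(0.15749699730373506), np.float64(0.06722277161602187)] ang [np.float64(-86.30452114398527), np.float64(-175.6960559732441)]
bar sc (331.38337801608577, 165.11170688114387) 186.5 
 [[314.9362 174.7336]
 [343.3602 150.8574]
 [347.7139 156.0403]
 [319.2899 179.9165]] 
 [0.614  0.2238 0.2   ]
[[0.5854 0.1571]
 [0.623  0.3098]
 [0.6446 0.291 ]
 [0.6062 0.1414]] sides [np.float64(0.1572812656927253), np.float64(0.02862421396299923), np.float64(0.154386399524855), np.float64(0.026012893577898495)] ang [np.float64(76.17325622138955), np.float64(-41.15428546915671)]
mat top (295.0188307549684, 133.3711686656237) 2876.5 
 [[260.  116. ]
 [312.5  98.5]
 [329.9 150.7]
 [277.4 168.2]] 
 [ 0.6246 -0.1348  0.004 ]
[[ 0.685  -0.0226]
 [ 0.7413 -0.196 ]
 [ 0.565  -0.2451]
 [ 0.5108 -0.0746]] sides [np.float64(0.18226199939500215), np.float64(0.18304739320266222), np.float64(0.17893469667586076), np.float64(0.1818021104982684)] ang [np.float64(-72.01585172651455), np.float64(-164.42679386647646)]
mat sc (283.9550935316655, 288.5813612801442) 2958.0 
 [[248.6941 307.6215]
 [258.3056 256.6803]
 [319.395  268.2066]
 [309.7834 319.1478]] 
 [ 0.6311 -0.1403  0.004 ]
[[ 0.5697 -0.2443]
 [ 0.5099 -0.0743]
 [ 0.6959 -0.0236]
 [ 0.7363 -0.1944]] sides [np.float64(0.18020468938763043), np.float64(0.19272756669565763), np.float64(0.17553142229674562), np.float64(0.1740211031549033)] ang [np.float64(109.35543584505514), np.float64(15.265422466028879)]
```

```bash
python3 - <<'E'
from rig import get_calibration
from h import *
np.set_printoptions(precision=4,suppress=True)
ct,cs=get_calibration("top"),get_calibration("scene")
it,is_=cv2.imread("pics/top0.png"),cv2.imread("pics/scene0.png")
for thr in (40,45,50,55):
    x0,y0,x1,y1=140,105,212,135
    m=(it[y0:y1,x0:x1].max(2)<thr).astype(np.uint8)
    m=cv2.morphologyEx(m,cv2.MORPH_OPEN,np.ones((2,2),np.uint8)) if thr>45 else m
    n,l,s,ce=cv2.connectedComponentsWithStats(m); k=1+np.argmax(s[1:,4]); ys,xs=np.nonzero(l==k)
    P=np.array([ray(ct,(x+x0,y+y0),.207)[:2] for x,y in zip(xs,ys)])
    mu=P.mean(0); w,v=np.linalg.eigh(np.cov((P-mu).T)); d=v[:,1]*np.sign(v[1,1]); t=(P-mu)@d
    u=(P-mu)@v[:,0]
    print(thr,len(P),mu,"mid",mu+d*(t.max()+t.min())/2,"len",np.ptp(t),"w",np.percentile(u,[5,95]),"ang",np.degrees(np.arctan2(d[1],d[0])))
# mat & stand prong directions by hand clicks (zoom coords /5 + off)
def zt(x,y):return (x/5+130,y/5+70)
for a,b in [((193,85),(128,305)),((347,118),(288,345))]:
    A,B=ray(ct,zt(*a),.189),ray(ct,zt(*b),.189); d=A-B; print("prong",A,B,np.degrees(np.arctan2(d[1],d[0])))
for a,b in [((195,215),(400,258)),((105,352),(378,418))]:pass
# tray underside check: scene proj of guess
o=np.array([.611,.226]);
E
```

```text
40 380 [0.6084 0.22  ] mid [0.6082 0.2189] len 0.1602276460298926 w [-0.0084  0.0084] ang 75.92862314664232
45 456 [0.6078 0.2294] mid [0.6059 0.2194] len 0.16050241706266438 w [-0.0127  0.0169] ang 79.24106987634025
50 470 [0.6048 0.2264] mid [0.603  0.2169] len 0.1610148186701502 w [-0.0129  0.0171] ang 79.44490539234123
55 506 [0.6051 0.2254] mid [0.6036 0.2168] len 0.16201075074480092 w [-0.0154  0.0175] ang 80.07669037377406
prong [0.7151 0.2398 0.189 ] [0.5866 0.2749 0.189 ] -15.292125301493865
prong [0.6939 0.1522 0.189 ] [0.5618 0.1852 0.189 ] -14.055985311011534
```

```bash
python3 -m pendant '[0,0,-2,0,0,-0.134,1, 0,0,-2,0,0,-0.134,1, 0,0,-2,0,0,-0.134,1, 0,0,-2,0,0,-0.134,1, 0,0,-2,0,0,-0.134,1, 0,0,-2,0,0,-0.134,1, 0,0,-2,0,0,-0.134,1, 0,0,-2,0,0,-0.134,1, 0,0,0,0,0,0,1]'
cat > d.py <<'E'
import sys; from rig import *; import numpy as np
np.set_printoptions(precision=4,suppress=True)
o=get_obs(); R=o['tool_rot']; print(o['clock'],o['tcp_pos'],o['qpos'],"yaw y",np.degrees(np.arctan2(R[1,1],R[0,1])),"z",R[:,2],"F",o['force'],"grip",o['grip_width'])
p=o['tcp_pos']
for a in sys.argv[1:]:
    t=np.array(eval(a)); print(a,"tool cm",R.T@(t-p)*100); p=t
E
python3 d.py '[.5,-.35,.36]' '[.53,.2,.36]' '[.61,.219,.3]'
```

```text
clock: 1.05
tcp_pos: [0.1565, -0.6058, 0.3645]
tool_rot: [[0.239, 0.971, 0.001], [0.971, -0.239, -0.003], [-0.003, 0.002, -1.0]]
force: [1.3, 0.1, 0.8]
grip_width: 0.998
1.05 [ 0.1565 -0.6058  0.3645] [ 80.3274  23.9228 -15.5177  77.7384   6.3543  78.9994  51.0383] yaw y -13.850505206789833 z [ 0.0012 -0.003  -1.    ] F [1.2807 0.1268 0.7927] grip 0.9981487550139871
[.5,-.35,.36] tool cm [33.0662 27.2294  0.4155]
[.53,.2,.36] tool cm [ 54.1187 -10.2536  -0.1609]
[.61,.219,.3] tool cm [3.7756 7.3015 6.0035]
```

```bash
python3 -m pendant '[3.3,2.7,0,0,0,0,1, 3.3,2.7,0,0,0,0,1, 3.3,2.7,0,0,0,0,1, 3.3,2.7,0,0,0,0,1, 3.3,2.7,0,0,0,0,1, 3.3,2.7,0,0,0,0,1, 3.3,2.7,0,0,0,0,1, 3.3,2.7,0,0,0,0,1, 3.3,2.7,0,0,0,0,1, 3.3,2.7,0,0,0,0,1]'
python3 d.py '[.53,.2,.36]' '[.61,.219,.3]'
```

```text
clock: 2.05
tcp_pos: [0.4996, -0.3496, 0.3616]
tool_rot: [[0.245, 0.969, -0.001], [0.969, -0.245, 0.0], [0.0, -0.001, -1.0]]
force: [0.7, -0.7, 0.4]
grip_width: 1.001
2.05 [ 0.4996 -0.3496  0.3616] [ 45.7522  23.2334 -24.1972  80.067    9.4888  78.7427   7.2355] yaw y -14.204556865785747 z [-0.0007  0.0003 -1.    ] F [ 0.6718 -0.6693  0.408 ] grip 1.0005870070773148
[.53,.2,.36] tool cm [ 54.023  -10.5335   0.1749]
[.61,.219,.3] tool cm [3.8043 7.2934 5.9953]
```

```bash
python3 -m pendant '[4.5,-0.9,0,0,0,0,1, 4.5,-0.9,0,0,0,0,1, 4.5,-0.9,0,0,0,0,1, 4.5,-0.9,0,0,0,0,1, 4.5,-0.9,0,0,0,0,1, 4.5,-0.9,0,0,0,0,1, 4.5,-0.9,0,0,0,0,1, 4.5,-0.9,0,0,0,0,1, 4.5,-0.9,0,0,0,0,1, 4.5,-0.9,0,0,0,0,1, 4.5,-0.9,0,0,0,0,1, 4.5,0,0,0,0,0,1, 0,0,0,0,0,0,1, 0,0,0,0,0,0,1]'
python3 d.py '[.53,.2,.36]' '[.61,.219,.3]'
python3 - <<'E'
from rig import *
import cv2,pickle
o=get_obs();c=get_calibration("wrist");im=capture("wrist")
cv2.imwrite("pics/wrist1.png",im);pickle.dump((o,c),open("w1.pkl","wb"))
E
```

```text
clock: 3.45
tcp_pos: [0.5337, 0.1978, 0.3612]
tool_rot: [[0.243, 0.97, -0.001], [0.97, -0.243, -0.0], [-0.0, -0.001, -1.0]]
force: [0.7, -0.4, 0.0]
grip_width: 1.0
3.45 [0.5337 0.1978 0.3612] [  1.3825  20.9919 -38.5731  85.7327  13.1565  77.9584 -52.1523] yaw y -14.055256756222223 z [-0.0015 -0.0001 -1.    ] F [ 0.7351 -0.3826  0.0472] grip 1.0002104977934256
[.53,.2,.36] tool cm [ 0.1209 -0.4085  0.1252]
[.61,.219,.3] tool cm [3.7887 7.3076 5.9879]
```

View pics/wrist1.png

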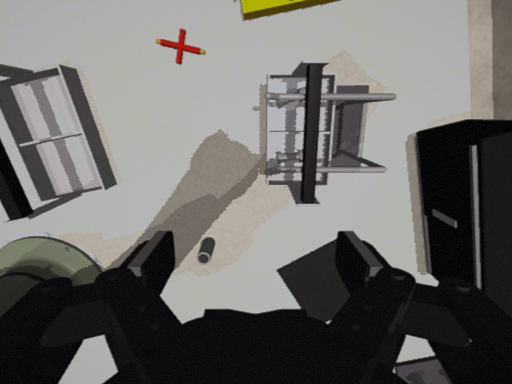

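The wrist view shows the bar standing almost vertical in the picture, from about (314,64) to (310,203), with prongs crossing it at rows 97 and 168. I'll triangulate from this.

```bash
python3 - <<'E'
from h import *; import pickle
np.set_printoptions(precision=4,suppress=True)
o,c=pickle.load(open("w1.pkl","rb")); im=cv2.imread("pics/wrist1.png")
print("cam",-c['R'].T@c['t'])
for r in (70,80,110,125,140,155,180,195,200):
    row=im[r].max(1); xs=[x for x in range(295,335) if row[x]<40]
    print(r,xs[0],xs[-1],[int(v) for v in row[xs[0]-2:xs[-1]+3]])
for thr in (30,36,42):
    m=np.zeros((384,512),np.uint8); m[60:208,295:335]=(im[60:208,295:335].max(2)<thr)
    n,l,s,ce=cv2.connectedComponentsWithStats(m);k=1+np.argmax(s[1:,4]); ys,xs=np.nonzero(l==k)
    P=np.array([ray(c,q,.209)[:2] for q in zip(xs,ys)]); mu=P.mean(0); w,v=np.linalg.eigh(np.cov((P-mu).T)); d=v[:,1]*np.sign(v[1,1]);t=(P-mu)@d;u=(P-mu)@v[:,0]
    print(thr,mu,mu+d*(t.max()+t.min())/2,np.ptp(t),np.percentile(u,[3,97]),np.degrees(np.arctan2(d[1],d[0])),s[k])
ct=pickle.loads(pickle.dumps(c))
E
python3 - <<'E'
E
python3 -c "
import cv2
a=cv2.imread('pics/wrist1.png')[50:215,240:405]
cv2.imwrite('pics/w1z.png',cv2.convertScaleAbs(cv2.resize(a,(594,594),interpolation=cv2.INTER_CUBIC),alpha=1.6,beta=25))"
```

```text
cam [0.5512 0.265  0.5325]
70 306 309 [63, 64, 39, 5, 14, 32, 51, 55]
80 307 309 [118, 71, 17, 15, 39, 50, 49]
110 306 318 [135, 51, 12, 22, 41, 46, 43, 44, 44, 41, 39, 41, 40, 38, 37, 63, 163]
125 305 317 [148, 75, 16, 13, 38, 41, 43, 40, 39, 40, 40, 38, 37, 40, 33, 63, 160]
140 304 316 [166, 104, 26, 13, 32, 41, 40, 40, 39, 40, 37, 38, 38, 34, 34, 50, 132]
155 303 315 [143, 95, 28, 10, 14, 34, 39, 38, 35, 36, 35, 34, 37, 33, 33, 49, 132]
180 302 314 [142, 93, 25, 15, 29, 38, 34, 31, 34, 33, 33, 35, 31, 34, 30, 51, 122]
195 301 313 [66, 44, 17, 13, 21, 34, 34, 33, 33, 32, 32, 33, 34, 30, 32, 80, 172]
200 302 313 [66, 41, 21, 28, 33, 34, 35, 33, 29, 31, 33, 32, 31, 32, 40, 60]
30 [0.6018 0.2247] [0.6016 0.2237] 0.1591045162035995 [-0.0014  0.0017] 76.10322409108298 [301  65   9 138 320]
36 [0.6001 0.1984] [0.6048 0.2232] 0.16062598109127665 [-0.0088  0.0074] 79.22490636760416 [301  64  16 139 766]
42 [0.6053 0.2125] [0.6078 0.2227] 0.16018817544543285 [-0.0078  0.0078] 76.28888307375954 [ 300   64   22  139 1424]
```

View pics/w1z.png

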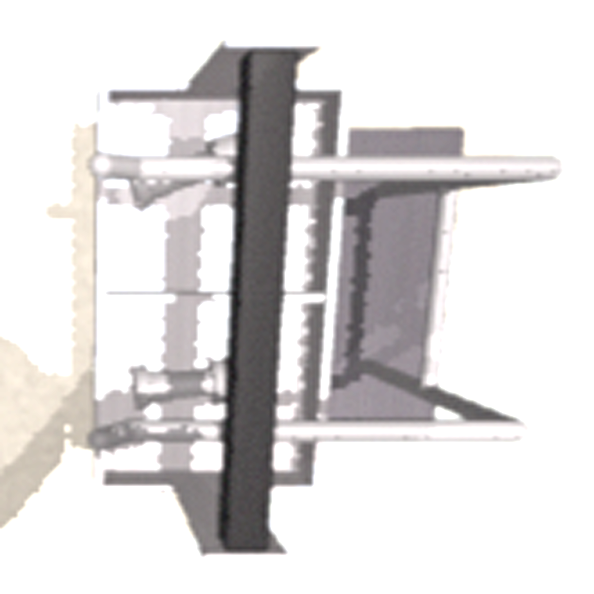

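```bash
python3 -m pendant '[1,1.7,0,0,0,0,1, 1,1.7,0,0,0,0,1, 1,1.7,0,0,0,0,1, 1,1.7,0,0,0,0,1, 0,0,3,0,0,0,1, 0,0,3,0,0,0,1, 0,0,2,0,0,0,1, 0,0,2,0,0,0,1, 0,0,0,0,0,0,1, 0,0,0,0,0,0,1]'
python3 d.py '[.609,.2205,.189]'
python3 - <<'E'
from rig import *
import cv2
for n in("wrist","scene","top"): cv2.imwrite(f"pics/{n}2.png",capture(n))
E
```

```text
clock: 4.5
tcp_pos: [0.61, 0.2182, 0.2628]
tool_rot: [[0.245, 0.969, 0.0], [0.969, -0.245, -0.0], [-0.0, 0.0, -1.0]]
force: [0.7, -0.8, 0.3]
grip_width: 1.001
4.5 [0.61   0.2182 0.2628] [ -2.3266  32.6034 -36.0206  82.4019  19.5597  71.304  -54.5088] yaw y -14.19648190960204 z [ 0.0001 -0.0002 -1.    ] F [ 0.6975 -0.7859  0.319 ] grip 1.0009685091094305
[.609,.2205,.189] tool cm [ 0.2002 -0.1579  7.3823]
```

View pics/wrist2.png

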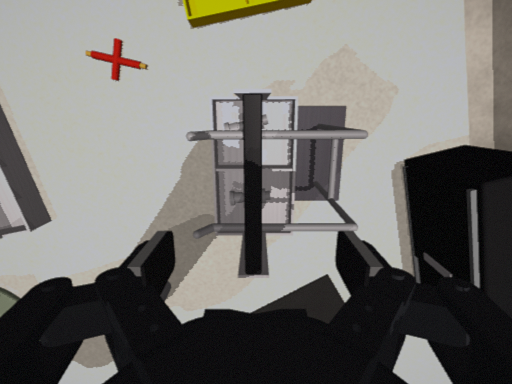

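View pics/scene2.png

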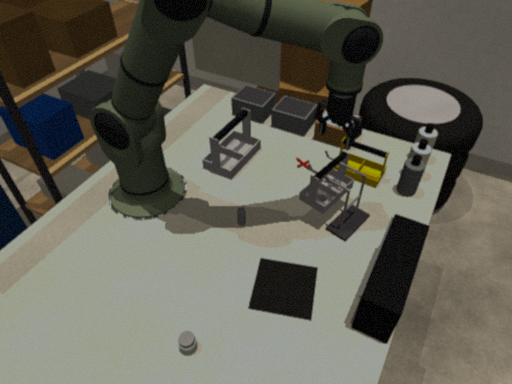

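The bar is centred at column 254, between the jaws at columns 165 and 345. I'll check the along-bar position from the prongs at rows 134 and 229.

```bash
python3 - <<'E'
from rig import *; from h import *
np.set_printoptions(precision=4,suppress=True)
c=get_calibration("wrist"); o=get_obs(); R=o['tool_rot'];p=o['tcp_pos']
for n,a,b,z in [("prong",(254,134.5),(254,228.5),.189),("bar",(253.5,95),(255,275),.209)]:
    A,B=ray(c,a,z),ray(c,b,z); print(n,A,B,np.linalg.norm(A-B),"mid in tool cm",100*(R.T@((A+B)/2-p)))
E
```

```text
prong [0.6228 0.2691 0.189 ] [0.6005 0.1808 0.189 ] 0.09103526784464286 mid in tool cm [ 0.5964 -0.0133  7.4497]
bar [0.6303 0.3004 0.209 ] [0.5919 0.1427 0.209 ] 0.16228788465196253 mid in tool cm [0.2555 0.0189 5.4494]
```

```bash
python3 -m pendant '[0.3,0,1,0,0,0,1, 0,0,1.5,0,0,0,1, 0,0,1.5,0,0,0,1, 0,0,1.5,0,0,0,1, 0,0,1,0,0,0,1, 0,0,0.9,0,0,0,1, 0,0,0,0,0,0,1, 0,0,0,0,0,0,0.4, 0,0,0,0,0,0,0, 0,0,0,0,0,0,-0.4, 0,0,0,0,0,0,-0.7, 0,0,0,0,0,0,-1, 0,0,0,0,0,0,-1, 0,0,0,0,0,0,-1, 0,0,0,0,0,0,-1, 0,0,0,0,0,0,-1, 0,0,0,0,0,0,-1]'
python3 d.py
python3 - <<'E'
from rig import *
import cv2
for n in("wrist",): cv2.imwrite(f"pics/{n}3.png",capture(n))
E
```

```text
clock: 6.35
tcp_pos: [0.6105, 0.2222, 0.1882]
tool_rot: [[0.244, 0.97, -0.0], [0.97, -0.244, 0.0], [0.0, -0.0, -1.0]]
force: [-0.1, 0.5, -0.3]
grip_width: 0.001
6.35 [0.6105 0.2222 0.1882] [ -3.2272  36.4597 -34.7991  87.1903  22.2907  63.3864 -56.9319] yaw y -14.095031425153836 z [-0.  0. -1.] F [-0.1472  0.4936 -0.2909] grip 0.001100807400286501
```

View pics/wrist3.png

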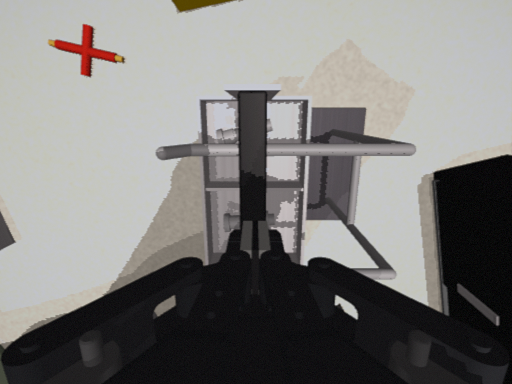

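The opening reads 0.00, so the fingers may have missed the bar. I'll check before moving.

```bash
python3 - <<'E'
from rig import *; from h import *
np.set_printoptions(precision=4,suppress=True)
c=get_calibration("wrist"); o=get_obs(); R=o['tool_rot'];p=o['tcp_pos']
for z in (-.011,0,.008): print(z,proj(c,p+R@[0,0,z]),proj(c,p+R@[.011,0,z]))
print("barends", proj(c,[.6303,.3004,.209]),proj(c,[.5919,.1427,.209]))
print(o['force'],o['grip_width'])
s=capture("scene");t=capture("top")
f=lambda a:cv2.convertScaleAbs(cv2.resize(a,None,fx=4,fy=4,interpolation=cv2.INTER_CUBIC),alpha=1.7,beta=25)
cv2.imwrite("pics/sz3.png",f(s[105:235,290:400]));cv2.imwrite("pics/tz3.png",f(t[80:180,130:240]))
w=cv2.imread("pics/wrist3.png");cv2.imwrite("pics/wz3.png",f(w[180:330,160:350]))
E
```

```text
-0.011 [253.9064 226.0726] [253.8883 209.8938]
0 [253.9494 219.5903] [253.933  204.2557]
0.008 [253.9777 215.3272] [253.9624 200.5539]
barends [254.0709  91.3833] [255.9663 341.9122]
[ 0.3327 -0.8811 -0.0679] 0.0005822974273442295
```

View pics/sz3.png

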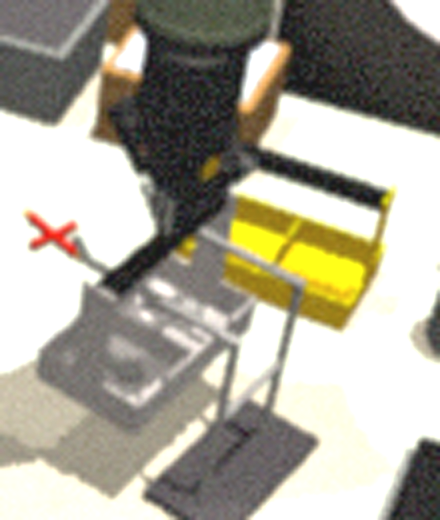

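View pics/wz3.png

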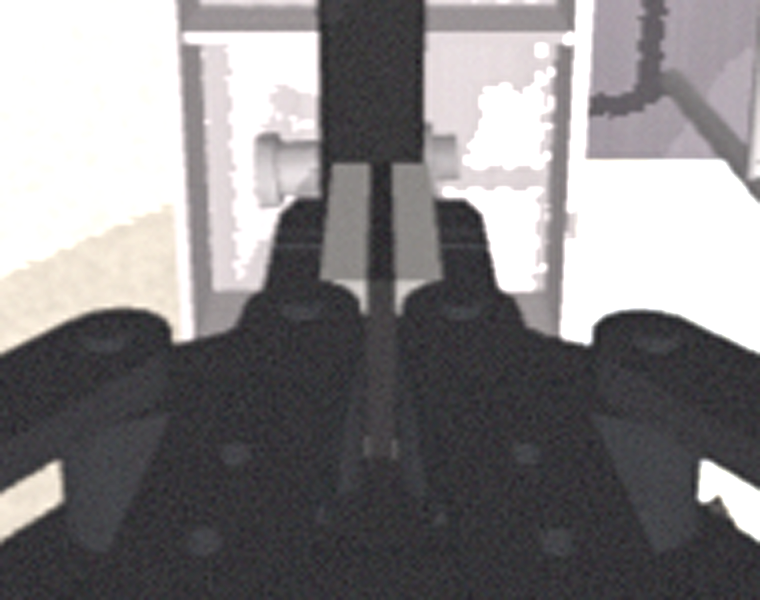

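```bash
python3 - <<'E'
import rig
print([n for n in dir(rig) if not n.startswith('__')]); print(getattr(rig,'tip_reach',None))
from rig import *; from h import *
c=get_calibration("wrist"); o=get_obs(); R=o['tool_rot'];p=o['tcp_pos']
print("cam in tool",R.T@(-c['R'].T@c['t']-p))
for z in (-.06,-.05,-.04,-.03,-.02,-.01): print(z,proj(c,p+R@[.011,0,z]).round(1), "px/mm", (proj(c,p+R@[.011,.005,z])-proj(c,p+R@[.011,-.005,z]))[0]/10)
for z in (.17,.18,.19,.2,.209): print("bar z",z,[(proj(c,p+R@[dx,.008,0]+[0,0,z-p[2]])-proj(c,p+R@[dx,-.008,0]+[0,0,z-p[2]]))[0].round(1) for dx in (.03,.05)],[proj(c,p+R@[dx,.008,0]+[0,0,z-p[2]])[1].round(0) for dx in (.03,.05)])
E
```

```text
['Unreachable', 'capture', 'get_calibration', 'get_obs', 'hand_in', 'tip_reach']
0.008
cam in tool [ 0.06933253  0.00048525 -0.17127779]
-0.06 [253.6 246.8] px/mm 2.1975970245263907
-0.05 [253.7 237.2] px/mm 2.037691369841866
-0.04 [253.8 228.8] px/mm 1.8994780072892752
-0.03 [253.8 221.5] px/mm 1.7788232568486677
-0.02 [253.9 215.1] px/mm 1.672580993659085
-0.01 [253.9 209.4] px/mm 1.5783143550518701
bar z 0.17 [np.float64(22.4), np.float64(23.0)] [np.float64(171.0), np.float64(143.0)]
bar z 0.18 [np.float64(23.5), np.float64(24.2)] [np.float64(174.0), np.float64(144.0)]
bar z 0.19 [np.float64(24.8), np.float64(25.6)] [np.float64(177.0), np.float64(146.0)]
bar z 0.2 [np.float64(26.3), np.float64(27.2)] [np.float64(181.0), np.float64(148.0)]
bar z 0.209 [np.float64(27.8), np.float64(28.8)] [np.float64(185.0), np.float64(150.0)]
```

```bash
python3 - <<'E'
from rig import *; from h import *
o=get_obs(); p=o['tcp_pos'];R=o['tool_rot']
for n,off in (("scene",(290,105)),("top",(130,80))):
  c=get_calibration(n)
  for z in (.008,-.011,-.03,-.065): print(n,z,((proj(c,p+R@[0,0,z])-off)*4).round(0))
E
```

```text
scene 0.008 [158. 259.]
scene -0.011 [161. 241.]
scene -0.03 [164. 223.]
scene -0.065 [169. 188.]
top 0.008 [180. 173.]
top -0.011 [175. 165.]
top -0.03 [170. 157.]
top -0.065 [161. 141.]
```

View pics/tz3.png

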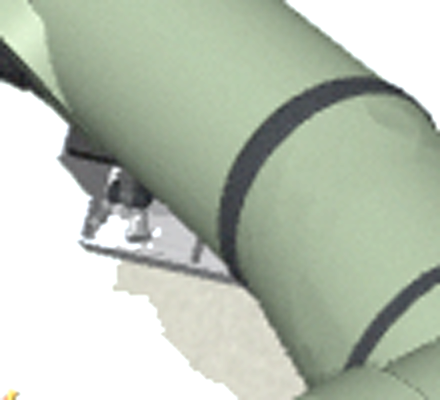

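Scene and wrist views agree: the fingertips end about 30 mm behind the reported TCP, not 8 mm ahead of it, so the fingers shut just above the bar. I'll reopen and descend about 37 mm in steps while watching the force.

```bash
python3 -m pendant '[0,0,0,0,0,0,1, 0,0,0,0,0,0,1, 0,0,0,0,0,0,1, 0,0,0,0,0,0,1, 0,0,0,0,0,0,1, 0,0,0,0,0,0,1, 0,0,0,0,0,0,1, 0,0,0,0,0,0,1, 0,0,0.7,0,0,0,1, 0,0,0.7,0,0,0,1, 0,0,0.6,0,0,0,1, 0,0,0,0,0,0,1]'
python3 d.py
python3 - <<'E'
from rig import *
import cv2
cv2.imwrite("pics/wrist4.png",capture("wrist"))
s=capture("scene");f=lambda a:cv2.convertScaleAbs(cv2.resize(a,None,fx=4,fy=4,interpolation=cv2.INTER_CUBIC),alpha=1.7,beta=25)
cv2.imwrite("pics/sz4.png",f(s[105:235,290:400]))
E
```

```text
clock: 7.7
tcp_pos: [0.61, 0.2219, 0.1669]
tool_rot: [[0.243, 0.97, -0.002], [0.97, -0.243, -0.001], [-0.001, -0.001, -1.0]]
force: [-0.1, -0.4, -0.2]
grip_width: 0.999
7.7 [0.61   0.2219 0.1669] [ -3.4763  37.6713 -34.3356  88.3716  23.1234  61.2747 -57.5975] yaw y -14.090870451468543 z [-0.0016 -0.0006 -1.    ] F [-0.0707 -0.3957 -0.1677] grip 0.9987184382934582
```

View pics/wrist4.png

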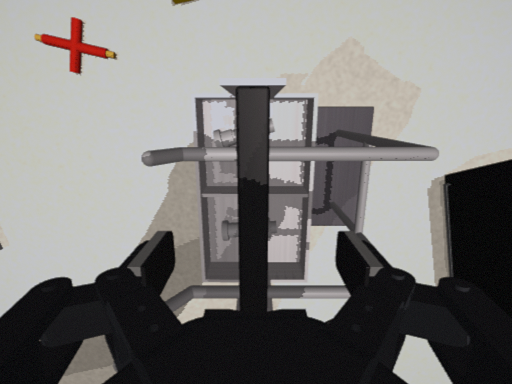

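View pics/sz4.png

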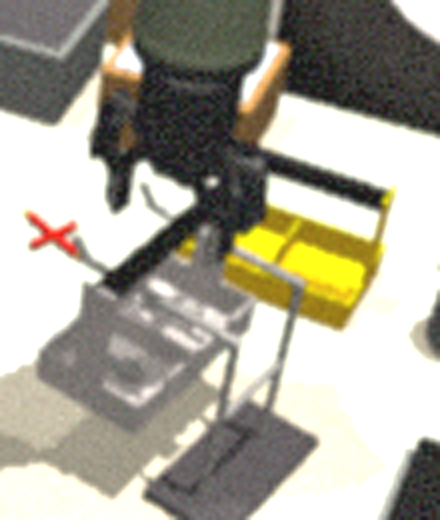

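```bash
python3 -m pendant '[0,0,0.4,0,0,0,1, 0,0,0.4,0,0,0,1, 0,0,0.3,0,0,0,1, 0,0,0,0,0,0,1]'
python3 -m pendant '[0,0,0.3,0,0,0,1, 0,0,0.2,0,0,0,1, 0,0,0,0,0,0,1]'
python3 d.py
```

```text
clock: 8.2
tcp_pos: [0.6103, 0.222, 0.1567]
tool_rot: [[0.244, 0.97, -0.001], [0.97, -0.244, -0.0], [-0.0, -0.001, -1.0]]
force: [-0.1, -0.2, -0.1]
grip_width: 0.999
clock: 8.5
tcp_pos: [0.6103, 0.222, 0.1519]
tool_rot: [[0.244, 0.97, -0.0], [0.97, -0.244, -0.0], [-0.0, -0.0, -1.0]]
force: [0.2, -0.3, -0.7]
grip_width: 1.002
8.5 [0.6103 0.222  0.1519] [ -3.6896  38.562  -33.968   89.1512  23.7953  59.6704 -58.1302] yaw y -14.098048749530134 z [-0.0004 -0.0002 -1.    ] F [ 0.1546 -0.2759 -0.6681] grip 1.002137227723527
```

No contact so far. Closing now.

```bash
python3 -m pendant '[0,0,0,0,0,0,0.4, 0,0,0,0,0,0,0, 0,0,0,0,0,0,-0.4, 0,0,0,0,0,0,-0.7, 0,0,0,0,0,0,-1, 0,0,0,0,0,0,-1, 0,0,0,0,0,0,-1, 0,0,0,0,0,0,-1, 0,0,0,0,0,0,-1]'
python3 d.py
python3 - <<'E'
from rig import *
import cv2
w=capture("wrist");cv2.imwrite("pics/wrist5.png",w)
s=capture("scene");f=lambda a:cv2.convertScaleAbs(cv2.resize(a,None,fx=4,fy=4,interpolation=cv2.INTER_CUBIC),alpha=1.7,beta=25)
cv2.imwrite("pics/sz5.png",f(s[105:235,290:400]))
E
```

```text
clock: 9.4
tcp_pos: [0.6105, 0.2222, 0.1524]
tool_rot: [[0.244, 0.97, 0.0], [0.97, -0.244, 0.0], [0.0, 0.0, -1.0]]
force: [-1.8, 0.3, 6.2]
grip_width: 0.173
9.4 [0.6105 0.2222 0.1524] [ -3.689   38.5303 -33.9821  89.1285  23.7881  59.6831 -58.125 ] yaw y -14.094086025424232 z [ 0.0002  0.0001 -1.    ] F [-1.7742  0.2713  6.1918] grip 0.17333638119290862
```

View pics/wrist5.png

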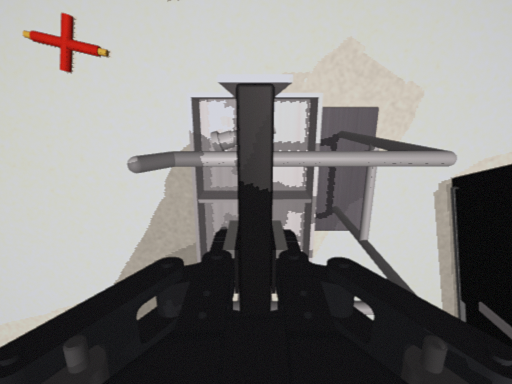

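View pics/sz5.png

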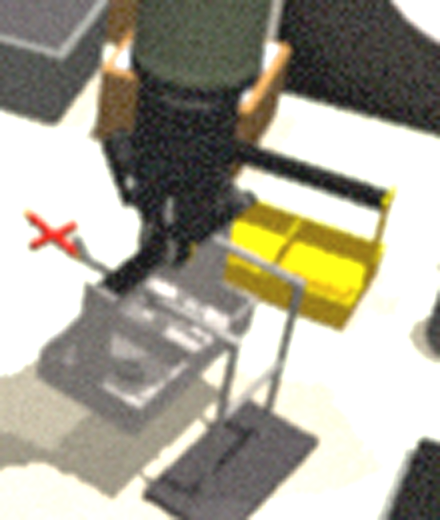

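The grip holds at an opening of about 15 mm. Next is the lift of 3.5 cm.

```bash
python3 -m pendant '[0,0,-0.3,0,0,0,-1, 0,0,-0.5,0,0,0,-1, 0,0,-0.6,0,0,0,-1, 0,0,-0.6,0,0,0,-1, 0,0,-0.6,0,0,0,-1, 0,0,-0.5,0,0,0,-1, 0,0,-0.3,0,0,0,-1, 0,0,-0.1,0,0,0,-1, 0,0,0,0,0,0,-1, 0,0,0,0,0,0,-1]'
python3 d.py
python3 - <<'E'
from rig import *
import cv2
w=capture("wrist");cv2.imwrite("pics/wrist6.png",w)
s=capture("scene");f=lambda a:cv2.convertScaleAbs(cv2.resize(a,None,fx=4,fy=4,interpolation=cv2.INTER_CUBIC),alpha=1.7,beta=25)
cv2.imwrite("pics/sz6.png",f(s[105:235,290:400]))
E
```

```text
clock: 10.5
tcp_pos: [0.6104, 0.2221, 0.187]
tool_rot: [[0.243, 0.97, -0.0], [0.97, -0.243, -0.0], [-0.0, -0.0, -1.0]]
force: [0.1, 0.5, -4.7]
grip_width: 0.18
10.5 [0.6104 0.2221 0.187 ] [ -3.2388  36.5271 -34.7749  87.2624  22.3355  63.2752 -56.9664] yaw y -14.0928854605776 z [-0.0003 -0.0001 -1.    ] F [ 0.0836  0.4828 -4.6926] grip 0.18013182007847517
```

View pics/wrist6.png

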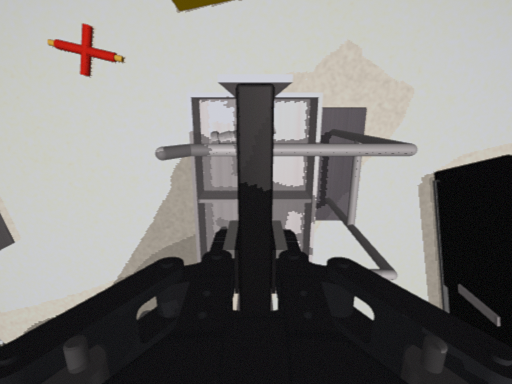

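View pics/sz6.png

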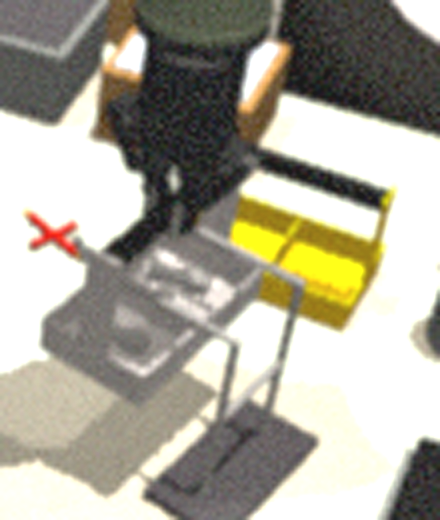

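The tote is lifted clear and level, and at 4.7 N it weighs what the tote plus studs should. Next I draw it out along the stand's -x (tool -y) by 13 cm, ramping gently.

```bash
python3 -m pendant '[0,-0.2,0,0,0,0,-1, 0,-0.5,0,0,0,0,-1, 0,-0.8,0,0,0,0,-1, 0,-1,0,0,0,0,-1, 0,-1.1,0,0,0,0,-1, 0,-1.1,0,0,0,0,-1, 0,-1.1,0,0,0,0,-1, 0,-1.1,0,0,0,0,-1, 0,-1.1,0,0,0,0,-1, 0,-1.1,0,0,0,0,-1, 0,-1.1,0,0,0,0,-1, 0,-1,0,0,0,0,-1, 0,-0.8,0,0,0,0,-1, 0,-0.6,0,0,0,0,-1, 0,-0.4,0,0,0,0,-1, 0,-0.2,0,0,0,0,-1, 0,0,0,0,0,0,-1, 0,0,0,0,0,0,-1]'
python3 d.py '[.46,.04,.222]' '[.6255,-.1346,.222]'
python3 - <<'E'
from rig import *
import cv2
w=capture("wrist");cv2.imwrite("pics/wrist7.png",w)
s=capture("scene");f=lambda a:cv2.convertScaleAbs(cv2.resize(a,None,fx=4,fy=4,interpolation=cv2.INTER_CUBIC),alpha=1.7,beta=25)
cv2.imwrite("pics/sz7.png",f(s[105:245,240:390]))
E
```

```text
clock: 12.4
tcp_pos: [0.4827, 0.2542, 0.1872]
tool_rot: [[0.244, 0.97, 0.0], [0.97, -0.244, 0.0], [0.0, 0.0, -1.0]]
force: [-0.3, -0.2, -4.8]
grip_width: 0.174
12.4 [0.4827 0.2542 0.1872] [ -6.3539  27.5016 -37.7086 103.2956  19.9289  55.9663 -66.3757] yaw y -14.113673160237441 z [ 0.0002  0.0001 -1.    ] F [-0.2835 -0.1914 -4.7524] grip 0.1742153150953774
[.46,.04,.222] tool cm [-21.3309   3.0185  -3.4818]
[.6255,-.1346,.222] tool cm [-12.8973  20.308    0.0009]
```

View pics/wrist7.png

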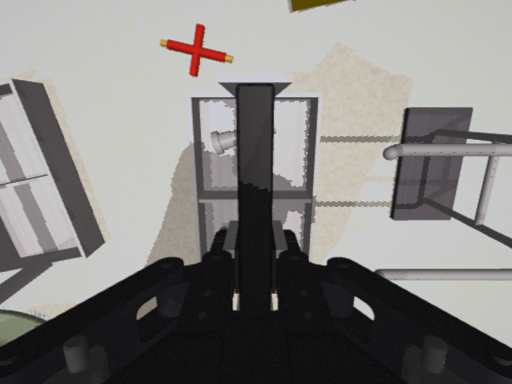

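View pics/sz7.png

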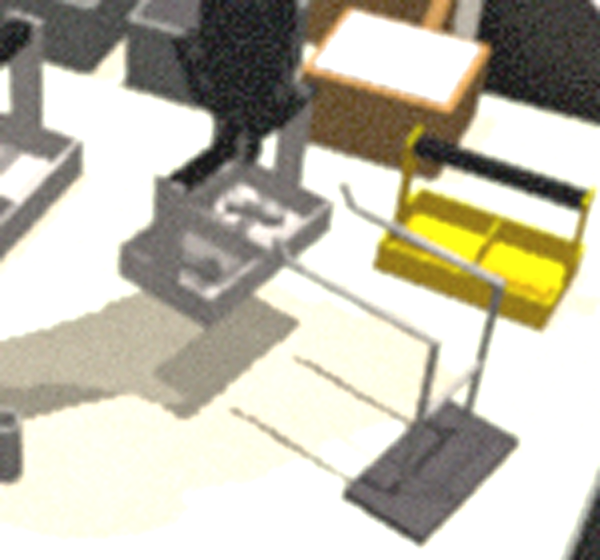

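The tote is off the prongs and clear of the tips, at (345,190) and (280,245) in the zoom, and both studs are in it. I'll move it along the stand's -y in front of the prongs, rising 3.5 cm on the way.

```bash
python3 -m pendant '[-0.3,0,0,0,0,0,-1, -0.7,0,-0.2,0,0,0,-1, -1.1,0,-0.2,0,0,0,-1, -1.4,0,-0.3,0,0,0,-1, -1.4,0,-0.3,0,0,0,-1, -1.4,0,-0.3,0,0,0,-1, -1.4,0,-0.3,0,0,0,-1, -1.4,0,-0.3,0,0,0,-1, -1.4,0,-0.3,0,0,0,-1, -1.4,0,-0.3,0,0,0,-1, -1.4,0,-0.3,0,0,0,-1, -1.4,0,-0.2,0,0,0,-1, -1.1,0,-0.2,0,0,0,-1, -0.9,0,-0.2,0,0,0,-1, -0.7,0,-0.1,0,0,0,-1, -0.4,0,0,0,0,0,-1, -0.2,0,0,0,0,0,-1, 0,0,0,0,0,0,-1, 0,0,0,0,0,0,-1]'
python3 d.py '[.6255,-.1346,.222]'
```

```text
clock: 14.4
tcp_pos: [0.4386, 0.0801, 0.2221]
tool_rot: [[0.243, 0.97, -0.0], [0.97, -0.243, 0.0], [0.0, -0.0, -1.0]]
force: [0.7, -0.7, -5.1]
grip_width: 0.175
14.4 [0.4386 0.0801 0.2221] [ 14.8974  15.1846 -38.9675 114.4895  11.7025  54.1702 -44.0662] yaw y -14.073763334761061 z [-0.0001  0.0002 -1.    ] F [ 0.6748 -0.7156 -5.1065] grip 0.17539478749395648
[.6255,-.1346,.222] tool cm [-16.2777  23.3472   0.0031]
```

```bash
python3 -m pendant '[-0.2,0.3,0,0,0,0,-1, -0.4,0.6,0,0,0,0,-1, -0.6,0.9,0,0,0,0,-1, -0.8,1.1,0,0,0,0,-1, -1,1.45,0,0,0,0,-1, -1,1.45,0,0,0,0,-1, -1,1.45,0,0,0,0,-1, -1,1.45,0,0,0,0,-1, -1,1.45,0,0,0,0,-1, -1,1.45,0,0,0,0,-1, -1,1.45,0,0,0,0,-1, -1,1.45,0,0,0,0,-1, -1,1.45,0,0,0,0,-1, -1,1.45,0,0,0,0,-1, -1,1.45,0,0,0,0,-1, -1,1.45,0,0,0,0,-1, -0.8,1.1,0,0,0,0,-1, -0.6,0.9,0,0,0,0,-1, -0.5,0.6,0,0,0,0,-1, -0.3,0.3,0,0,0,0,-1]'
python3 -m pendant '[-0.1,0.1,0,0,0,0,-1, 0,0,0,0,0,0,-1, 0,0,0,0,0,0,-1, 0,0,0,0,0,0,-1]'
python3 d.py '[.6255,-.1346,.222]'
python3 - <<'E'
from rig import *
import cv2
cv2.imwrite("pics/wrist8.png",capture("wrist"));cv2.imwrite("pics/top8.png",capture("top"))
s=capture("scene");cv2.imwrite("pics/scene8.png",s);f=lambda a:cv2.convertScaleAbs(cv2.resize(a,None,fx=4,fy=4,interpolation=cv2.INTER_CUBIC),alpha=1.7,beta=25)
cv2.imwrite("pics/sz8.png",f(s[180:330,210:370]))
E
```

```text
clock: 16.4
tcp_pos: [0.6244, -0.1343, 0.2221]
tool_rot: [[0.244, 0.97, -0.0], [0.97, -0.244, 0.0], [0.0, -0.0, -1.0]]
force: [-0.1, 0.4, -3.9]
grip_width: 0.178
clock: 16.8
tcp_pos: [0.6248, -0.1348, 0.2223]
tool_rot: [[0.243, 0.97, 0.0], [0.97, -0.243, -0.0], [0.0, 0.0, -1.0]]
force: [0.5, -0.2, -5.4]
grip_width: 0.175
16.8 [ 0.6248 -0.1348  0.2223] [ 26.9161  32.7637 -31.0007  86.9386  17.8718  65.2667 -21.6451] yaw y -14.072845135775998 z [ 0.0001 -0.     -1.    ] F [ 0.4555 -0.1739 -5.4261] grip 0.17463983864595897
[.6255,-.1346,.222] tool cm [0.0346 0.0635 0.0345]
```

View pics/wrist8.png

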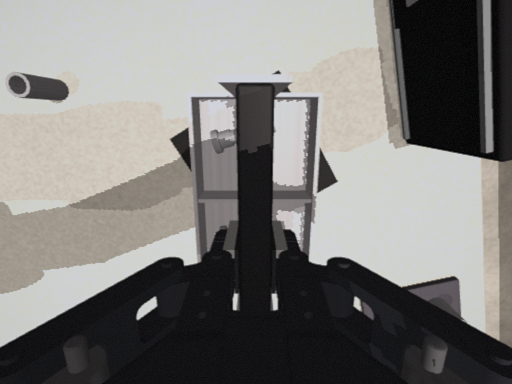

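View pics/sz8.png

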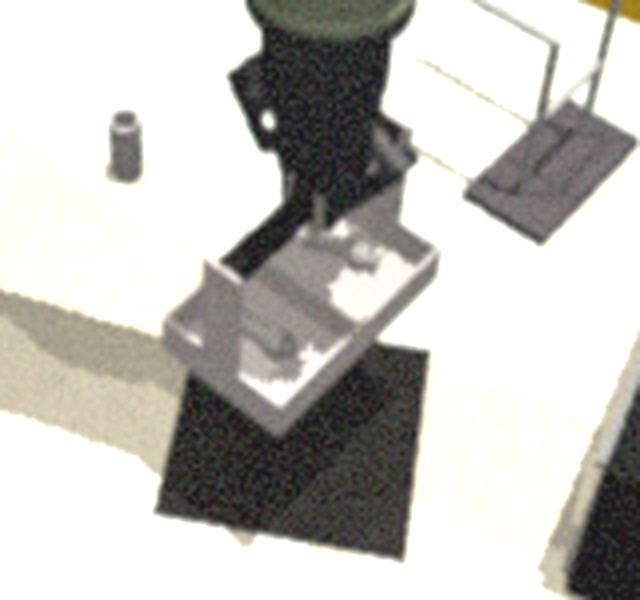

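View pics/top8.png

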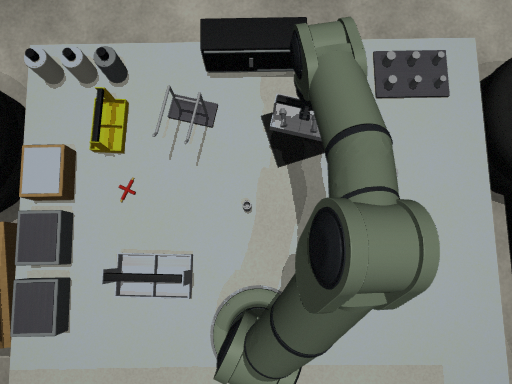

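Both studs, at (275,340) and (350,250) in the zoom, are still in the tote over the mat. The jar, socket and valve tool look unmoved. I'll check height and centring against visible tray corners.

```bash
python3 - <<'E'
from rig import *; from h import *
o=get_obs();p=o['tcp_pos'];R=o['tool_rot'];c=get_calibration("scene");ct=get_calibration("top")
P=lambda c,tx,ty,z:proj(c,[*(p+R@[tx,ty,0])[:2],z])
for zb in (.14,.15,.16):
  print(zb,[((P(c,sx*.085,sy*.05,zb+h)-(210,180))*4).round() for sx,sy,h in ((-1,1,0),(-1,1,.035),(1,1,.035),(-1,-1,.035))], "top TL", P(ct,.085,.05,zb+.035).round(1),P(ct,.085,-.05,zb+.035).round(1))
w=get_calibration("wrist")
for zb in (.14,.15,.16): print("wrist rim", [P(w,.085,s*.05,zb+.035).round(1) for s in(-1,1)])
a=cv2.imread("pics/top0.png");b=cv2.imread("pics/top8.png")
for n,(x,y) in dict(jar=(389,174),socket=(247,206),tool=(127,189)).items(): print(n,np.abs(a[y-14:y+14,x-14:x+14].astype(int)-b[y-14:y+14,x-14:x+14]).mean())
f=lambda a:cv2.convertScaleAbs(cv2.resize(a,None,fx=5,fy=5,interpolation=cv2.INTER_CUBIC),alpha=1.6,beta=20)
cv2.imwrite("pics/tz8.png",f(b[80:175,250:350]))
E
```

```text
0.14 [array([276., 440.]), array([278., 410.]), array([439., 251.]), array([161., 321.])] top TL [275.5  94. ] [267.9 126.8]
0.15 [array([276., 432.]), array([278., 401.]), array([441., 242.]), array([160., 312.])] top TL [275.7  92.7] [268.  125.8]
0.16 [array([277., 423.]), array([279., 392.]), array([443., 232.]), array([160., 303.])] top TL [275.9  91.4] [268.1 124.7]
wrist rim [array([188.6,  92.6]), array([319.3,  92.6])]
wrist rim [array([185.4,  91.6]), array([322.5,  91.6])]
wrist rim [array([181.8,  90.4]), array([326. ,  90.4])]
jar 34.605442176870746
socket 23.868197278911566
tool 23.920068027210885
```

View pics/tz8.png

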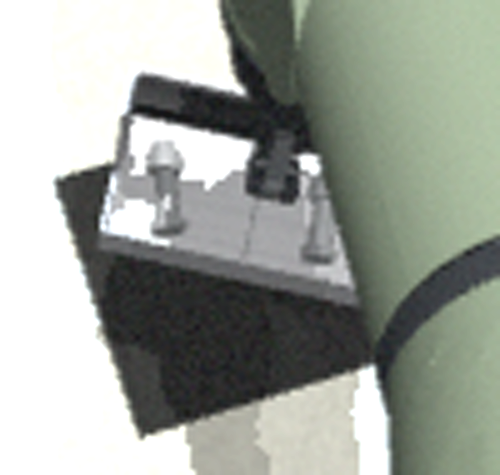

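The corners put the tray's underside at about 0.142, so I'll raise 0.8 cm and hold. I'll also check the bystanders properly, since that difference metric is dominated by arm occlusion and exposure.

```bash
python3 -m pendant '[0,0.05,-0.2,0,0,0,-1, 0,0,-0.4,0,0,0,-1, 0,0,-0.2,0,0,0,-1, 0,0,0,0,0,0,-1, 0,0,0,0,0,0,-1, 0,0,0,0,0,0,-1, 0,0,0,0,0,0,-1, 0,0,0,0,0,0,-1, 0,0,0,0,0,0,-1, 0,0,0,0,0,0,-1, 0,0,0,0,0,0,-1, 0,0,0,0,0,0,-1, 0,0,0,0,0,0,-1, 0,0,0,0,0,0,-1, 0,0,0,0,0,0,-1, 0,0,0,0,0,0,-1]'
python3 -m pendant '[0,0,0,0,0,0,-1, 0,0,0,0,0,0,-1, 0,0,0,0,0,0,-1, 0,0,0,0,0,0,-1, 0,0,0,0,0,0,-1, 0,0,0,0,0,0,-1, 0,0,0,0,0,0,-1, 0,0,0,0,0,0,-1, 0,0,0,0,0,0,-1, 0,0,0,0,0,0,-1, 0,0,0,0,0,0,-1, 0,0,0,0,0,0,-1, 0,0,0,0,0,0,-1, 0,0,0,0,0,0,-1, 0,0,0,0,0,0,-1]'
python3 d.py '[.6255,-.1346,.230]'
python3 - <<'E'
from rig import *; import cv2,numpy as np
s=capture("scene");t=capture("top");cv2.imwrite("pics/scene9.png",s);cv2.imwrite("pics/top9.png",t)
w=capture("wrist");cv2.imwrite("pics/wrist9.png",w)
a=cv2.imread("pics/top0.png");sa=cv2.imread("pics/scene0.png")
def red(i):
    i=i.astype(int);m=(i[...,2]>110)&(i[...,1]<80)&(i[...,0]<80);m[:, :100]=0;m[:100]=0;m[:,340:]=0;y,x=np.nonzero(m);return x.mean(),y.mean(),len(x)
print("tool",red(a),red(t))
f=lambda a:cv2.resize(a,None,fx=4,fy=4,interpolation=cv2.INTER_CUBIC)
b=lambda i,x,y:f(i[y-22:y+22,x-22:x+22])
cv2.imwrite("pics/cmp9.png",np.vstack([np.hstack([b(i,187,342),b(i,241,215),b(i,303,163)]) for i in (sa,s)]))
E
```

```text
clock: 18.55
tcp_pos: [0.6254, -0.1352, 0.2302]
tool_rot: [[0.244, 0.97, -0.0], [0.97, -0.244, 0.0], [0.0, -0.0, -1.0]]
force: [0.2, -0.5, -5.4]
grip_width: 0.177
clock: 20.05
tcp_pos: [0.6254, -0.1352, 0.2302]
tool_rot: [[0.244, 0.97, 0.0], [0.97, -0.244, -0.0], [0.0, 0.0, -1.0]]
force: [-0.4, 0.5, -5.1]
grip_width: 0.175
20.05 [ 0.6254 -0.1352  0.2302] [ 26.9693  32.4327 -31.0912  86.2866  17.6205  66.1929 -21.4054] yaw y -14.094496043860008 z [ 0. -0. -1.] F [-0.3783  0.5475 -5.0654] grip 0.17502966702015219
[.6255,-.1346,.230] tool cm [ 0.064  -0.0047  0.0229]
tool (np.float64(125.86486486486487), np.float64(189.3918918918919), 74) (np.float64(126.63917525773196), np.float64(188.84536082474227), 97)
```

View pics/cmp9.png

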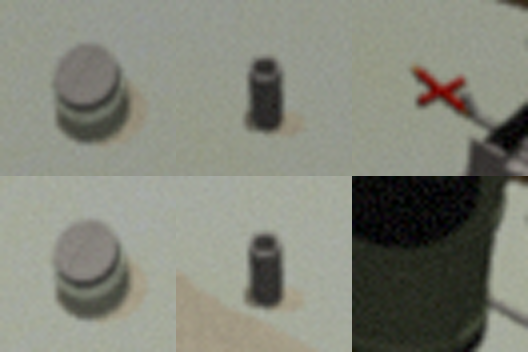

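View pics/scene9.png

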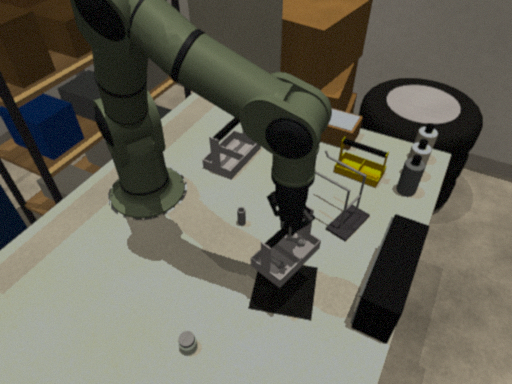

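The jar and socket are where they were, the valve tool hasn't moved in the top view, and the tote has been still for over 2.5 s. Handing in.

```bash
python3 -c "
from rig import *
print(hand_in())"
```

```text
the job is handed in; nothing more can be done
None
```

I took the tote by its bar, lifted it 35 mm, drew it 13 cm off the prongs and carried it level in front of the stand. It is held over the mat centre, and I handed in while still gripping, at about 20 s.

**Last checks:**
- **Position:** the TCP reads (0.625, −0.135), within 1 mm of the measured mat centre. The tool is level.
- **Height:** tray corners in the scene and wrist views put the underside at about 0.142 m. I raised it 8 mm to about 0.15 m and did not re-measure after that.
- **Hold:** it stood still for about 2.8 s before hand-in. The load was a steady 5 N or so and the grip opening about 15 mm.
- **Contents and bystanders:** both studs were in the tray in the last close-up, before the 8 mm raise. The jar and socket are unmoved in the scene view, and the valve tool is unmoved to within 1 pixel in the top view.

**What went wrong or disagreed:**
- **First grasp:** it closed on nothing. The fingertips really end about 30 mm behind the reported TCP, not 8 mm ahead of it as stated. I reopened, went about 37 mm lower and gripped.
- **Bystander check:** a first test by raw picture difference gave large values. I did not trace the cause. I set it aside because the side-by-side pictures and the red-mask position showed no movement.

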